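# Clear the votive off the caddy's touch-latch lid and pop the lid ajar

## Task

The tool caddy's spring lid has a glass votive holder standing on it. With the fingers, push the votive along, without lifting it or tipping it over, until it stands wholly on the caddy's fixed cork deck beside the lid; then press the green spot on the lid down until the touch catch lets go, and take the hand away so that the lid springs up and stays ajar. Leave the herb pot, hand rake and spout where they are.

Things in the scene. Friction and masses are not known exactly. Their poses are not given: they have to be found in the camera images.
- caddy: Black plastic tool caddy, fixed, 170 (x) x 290 (y) x 100 mm high; origin at the centre of its underside, z up. Its top has two halves meeting at y = 0: the fixed cork deck at +y (top z = 99 mm) and the grey spring lid at -y (x -78 to 80, y -139 to -2 mm, top z = 100 mm when shut, no rim). A pull-out tray below the deck juts out 27 mm on the -x side (top z = 63 mm): it does not move and is not used.
- deck (a point): Centre of the fixed deck's cork top (caddy x = 0, y = 68, z = 99 mm), axes as the caddy's. The deck's free floor measures 154 (x) x 137 mm (y), with a black rim 8 mm wide and 8 mm high on its -x, +x and +y sides and none at the seam to the lid.
- lid (a joint): Spring lid on a touch latch, hinged along its +x edge (caddy x = 80, z = 96 mm). Radians: 0 = shut, latched; negative = pressed in, stop at -0.05; positive = free edge up, stop at 0.42 (65 mm of rise). Pressing past about -0.025 frees the catch; the lid rises only when the press is taken away (to 0.42 in about 0.5 s) and stays up by its spring. Pressed less it stays latched. It does not latch again.
- press_pad (a point): Green spot, 22 mm across, on top of the lid, 20 mm from its free (-x) edge, at the middle of its width (caddy x = -58, y = -70.5, z = 100 mm when shut): the place to press, downward. It yields at 3 to 5 N; the catch lets go 3 to 4 mm down and the hard stop comes at 7 mm. Axes as the caddy's when shut; it rises with the lid, which follows the withdrawing finger.
- votive: Amber glass votive holder with a white tealight: a round open cup 64 mm across outside, 60 mm high, 0.14 to 0.23 kg; loose; origin at the centre of its underside, z up. Starts upright on the lid, to end on the cork deck; the way there is a 1 mm step down over a 1.5 mm gap.
- herb_pot: Green ceramic herb pot, 100 mm across the rim, 90 mm high, with leaves up to about 160 mm; loose; origin at the centre of its underside. Leave alone.
- rake: Small steel hand rake with a wooden handle, lying on the table, 223 mm long along its x (handle to -x, from -120 to 103 mm), head 60 mm wide, 24 mm high; loose; origin at the table surface under its neck. Leave alone.
- spout: Teal hard silicone watering spout standing upright, 44 mm across the foot, 100 mm high; loose; origin at the centre of its underside. Leave alone.
Mind the look-alikes: they are no part of the job. Of the things like the votive, leave any that is purple; of the rest the larger one is meant.

How it is judged (in metres and radians):
On the way, in this order (a step that is already met when the one before it is completed fails the run):
1. the votive stands wholly on the fixed deck, off the lid, with the lid still shut (y of votive in the frame of caddy between 0.032 and 0.115 m and x of votive in the frame of caddy between -0.055 and 0.055 m and z of votive in the frame of caddy between 0.094 and 0.104 m and angle between votive's own z axis and vertical below 0.08 rad and value of joint lid below 0.03 rad), for 0.2 s.
2. the lid has sprung ajar (value of joint lid above 0.3 rad), for 0.2 s.
At the end, for the whole second after the job is handed in: The lid stands ajar on its spring (over 0.3 rad); the votive stands upright (within 0.08 rad) and at rest on the fixed deck, its centre over 32 mm past the seam in caddy y, resting on the deck's surface; pot, rake and spout are within 15 mm of where they were (y of votive in the frame of caddy between 0.032 and 0.115 m and x of votive in the frame of caddy between -0.055 and 0.055 m and z of votive in the frame of caddy between 0.094 and 0.104 m and angle between votive's own z axis and vertical below 0.08 rad and value of joint lid above 0.3 rad and linear speed of votive below 0.02 m/s and distance of each of herb_pot, rake, spout from where it was at the start of the episode below 0.015 m); the robot touches nothing.
It fails at once if the lid springs open before the votive is off it (value of joint lid above 0.05 rad and y of votive in the frame of caddy below 0.03 m).
It fails at once if the votive is lifted (10 mm or more above where it stood) (z of votive in the frame of caddy above 0.11 m).
It fails at once if the votive is tipped over (more than 0.5 rad) or knocked off the caddy (angle between votive's own z axis and vertical above 0.5 rad or z of votive in the frame of caddy below 0.08 m).
It fails at once if the herb pot, rake or spout is moved or lifted (distance of any of herb_pot, rake, spout from where it was at the start of the episode above 0.015 m).
It also fails if it takes over 51 s, if anything falls off the work surface, if the arm or the gripper's body presses on something with over 40 N, if the wrist force passes 120 N, or if a joint passes its speed limit or range.

## Robot

A 6-joint arm with a two-finger parallel gripper is mounted at the origin on the work surface. World frame = base frame: x ahead of the robot, y to its left, z up, the work surface at z = 0. Lengths are in m, angles in degrees, forces in N, time in s.
With the tool pointing down it reaches from about 0.35 to 0.725 m from the base axis. Payload 6 kg.
Tool frame: the origin (TCP) lies on the centre line of the jaws, within the pads' length; the fingertips stand ahead of it and the grasp point (between the pads) lies 3 mm ahead of it (tips_ahead is the z of the fingertips in the tool frame, in m); z points along the fingers, y is the direction in which the jaws open and shut (so a half turn about z gives the same grasp; the last joint's range is limited). The gripper opens to 85 mm and grips with 20 to 120 N. Pads are 22 mm wide; open, the fingers measure 114 mm over their backs; the gripper's body (76 mm by 85 mm) begins 54 mm behind the grasp point. The pads swing forward as they close: fully open they stand 13 mm farther back than shut.
Start: joints at [95.781, 2.303, 4.859, 0, -92.561, -19.12], TCP at [0.138, 0.584, 0.253] pointing down, gripper open.
Joint ranges: [-146.85, 146.85], [-73.84, 115.35], [-62.03, 85.46], [-188.31, 113.3], [-161.28, -10.13], [-171.36, 171.36]. Speed limits (degrees/s): [147.25, 147.25, 172.46, 180, 180, 180].

## Interface

Orientations are given as a 3x3 rotation matrix whose columns are the frame's x, y, z axes.
In Python, from rig import state, capture, hand_in, tips_ahead gives the robot as it stands. The module is installed in compiled form; this text tells all that it offers.
- The arm moves only by the tool servo_tool, never from a script. Its argument "steps" is a list of rows, each a list of 7 numbers: the turn, a rotation vector about the tool's x, y, z in degrees, then the shift along the tool's x, y, z in cm, then the finger opening in cm, from 0 to 8.54. A call has 1 to 8 rows; each row shifts and turns the commanded pose from where the row before left it, along the tool's axes as they then stand; what a row does not reach is not made up. A row lasts 1/8 s, in which the tool goes at most 62.5 mm and 10.7 degrees, less where a joint would pass 70% of its speed; a pose out of reach is approached as far as the arm can. A call with a gripper value outside its range is refused whole. The fingers move at their own pace and stop on an object; "squeeze" is the grip in N (left out, the last holds). Time passes only in rows, so rows that do not move let the fingers close. It gives the time, the measured TCP pose, the force and the opening at its end, in the units of the state.
- state(): the state, without advancing time (a new reading comes with each control period).
- capture(name): name is "scene" or "top" or "wrist"; returns a dict with "color" (384x512x3 uint8, blue, green, red), "range_z" (384x512 float32, m along the optical axis (not along the pixel's ray), 0 where there is no reading), "fx", "fy", "cx", "cy" (pixels), "R" (3x3) and "t" (3): a world point X has camera coordinates R X + t. Camera axes: x right, y down, z forward; pixel columns grow to the right and rows downward; lengths in m; the calibration is good to about 2 mm. A picture is of the moment at which its call begins.
- hand_in(): hands the job in, once; it reports no verdict.
The state is a dict: "t": time; "joint_positions": joint angles; "dq": joint speeds; "effort": joint torques, N m; "tool_pos": TCP position; "tool_rot": TCP orientation; "ft_force": force on the tool from outside, world axes, zero at the start; "moment": the same for the moment, N m; "grip_width": finger opening in m.
Only numpy, scipy, OpenCV 4.12 (cv2) and the standard library are available. Lean on these libraries where they do the work, as an engineer would, in place of code of your own. Each camera call takes 0.05 s, during which the arm holds its last target.

## Working session

There is one attempt and no reset: what is moved stays moved. The work goes in short steps, Python scripts to look and compute and a tool call to move; the robot and the scene stay as the last step left them, time stands still between calls to the robot, and variables do not carry over. Pictures are saved under pics/ and viewed, and the job is handed in when it is done.

Besides the shell and the picture viewer there is one more tool, called by a JSON object that holds its "method" and its "body", one argument or row to a line. servo_tool: Moves the arm, as the interface text tells. Its arguments: {"type":"object","properties":{"steps":{"type":"array"},"squeeze":{"type":"number"}},"required":["steps"]}

```bash
mkdir -p pics; python3 - <<'E'
from rig import state,capture,tips_ahead
import cv2,numpy as np,pickle
s=state();print(s['t'],s['tool_pos'],s['tool_rot'],s['grip_width'],s['ft_force'],tips_ahead)
for n in['scene','top']:
    c=capture(n);pickle.dump(c,open(n+'0.pkl','wb'));cv2.imwrite(f'pics/{n}0.png',cv2.resize(c['color'],(800,600),interpolation=cv2.INTER_CUBIC))
    print(n,c['R'],c['t'],c['fx'],c['cx'],c['cy'])
E
```

```text
0.0 [0.13826451 0.58355787 0.25226436] [[ 9.73034495e-01 -2.30659477e-01 -2.76797041e-04]
 [-2.30659602e-01 -9.73032905e-01 -1.76467192e-03]
 [ 1.37705673e-04  1.78093255e-03 -9.99998405e-01]] 0.0855254223291094 [-0.53095022 -0.11658935 -0.5812324 ] 0.022
scene [[ 0.76465923  0.64435347 -0.0102406 ]
 [ 0.38524062 -0.46979142 -0.79428313]
 [-0.51661004  0.60341083 -0.60746148]] [-0.43547271 -0.13091391  1.52438195] 422.13517386185856 255.31220616913873 194.15768837275985
top [[-1.17092654e-02 -9.99929892e-01 -1.76203726e-03]
 [-9.88696822e-01  1.18410982e-02 -1.49460305e-01]
 [ 1.49470691e-01 -7.94974015e-06 -9.88766157e-01]] [0.01532985 0.54551319 1.05571759] 400.80936960097574 257.57910336754924 194.7392846851909
```

View pics/scene0.png

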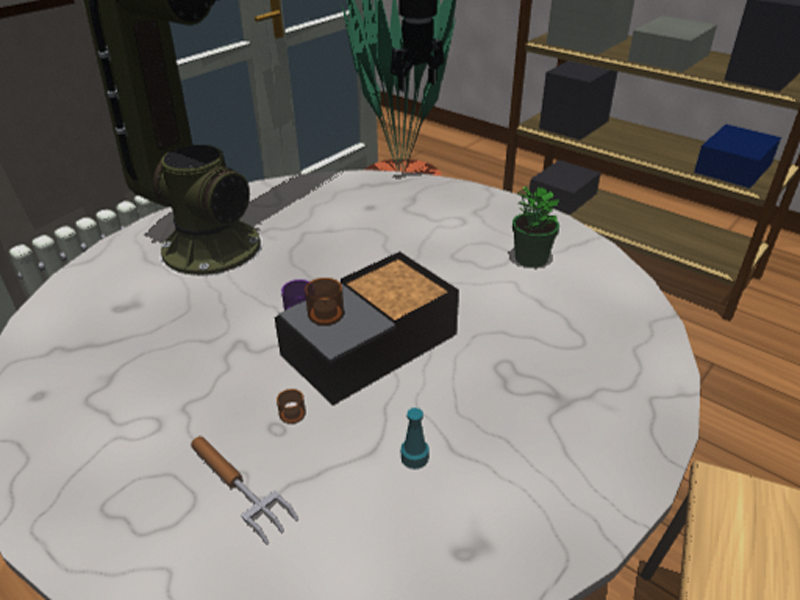

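View pics/top0.png

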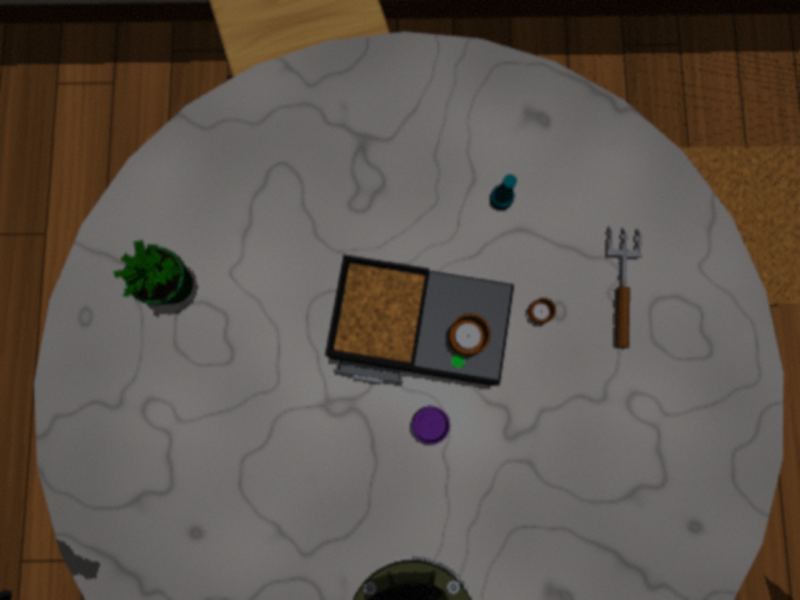

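The top view shows the caddy centred near (420,320) px with the cork deck on the left. The votive is on the lid at (468,336), right behind the green spot at (458,361). The purple holder at (430,425) and the small amber holder at (541,311) are on the table. Next I'll fit the poses.

```bash
cat > h.py <<'E'
import numpy as np,cv2,pickle
def cloud(c):
    z=c['range_z'];v,u=np.indices(z.shape)
    p=np.stack([(u-c['cx'])/c['fx']*z,(v-c['cy'])/c['fy']*z,z],-1)
    return (p-c['t'])@c['R'], z>0
def proj(c,X):
    q=np.atleast_2d(X)@c['R'].T+c['t'];return np.c_[q[:,0]/q[:,2]*c['fx']+c['cx'],q[:,1]/q[:,2]*c['fy']+c['cy']]
E
python3 - <<'E'
from h import *
for n in['top','scene']:
    c=pickle.load(open(n+'0.pkl','rb'));P,ok=cloud(c)
    m=ok&(abs(P[...,0]-.42)<.25)&(abs(P[...,1])<.3)&(P[...,2]>.09)&(P[...,2]<.111)
    k=cv2.connectedComponentsWithStats(m.astype(np.uint8));i=1+np.argmax(k[2][1:,4]);m=k[1]==i
    r=cv2.minAreaRect(P[m][:,:2].astype(np.float32)*1000);print(n,'caddy',r,np.median(P[m][:,2]))
    hsv=cv2.cvtColor(c['color'],cv2.COLOR_BGR2HSV)
    g=m&(hsv[...,0]>45)&(hsv[...,0]<75)&(hsv[...,1]>150);print('green',g.sum(),P[g].mean(0) if g.any() else 0)
    v=ok&(abs(P[...,0]-.42)<.2)&(abs(P[...,1])<.3)&(P[...,2]>.15)&(P[...,2]<.175)
    if v.any(): print('votive rim',v.sum(),cv2.minEnclosingCircle(P[v][:,:2].astype(np.float32)*1000),P[v][:,2].max(), P[v].min(0),P[v].max(0))
    p=ok&(abs(P[...,0]-.3)<.12)&(abs(P[...,1])<.15)&(P[...,2]>.02)&(hsv[...,0]>125)&(hsv[...,0]<155)&(hsv[...,1]>120)
    print('purple',cv2.minEnclosingCircle(P[p][:,:2].astype(np.float32)*1000),P[p][:,2].max())
    print('seam')
    cork=m&(hsv[...,0]<25)&(hsv[...,1]>80)&(P[...,2]<.104)
    k=cv2.connectedComponentsWithStats(cork.astype(np.uint8));cork=k[1]==1+np.argmax(k[2][1:,4])
    print('cork',cv2.minAreaRect(P[cork][:,:2].astype(np.float32)*1000),np.median(P[cork][:,2]))
c=pickle.load(open('top0.pkl','rb'));cv2.imwrite('pics/topcrop.png',cv2.resize(c['color'][150:300,200:350],(750,600)[:1]*2 and (600,600),interpolation=cv2.INTER_CUBIC))
E
```

```text
top caddy ((513.2832641601562, -20.172775268554688), (290.4197998046875, 170.34478759765625), 79.84811401367188) 0.10163416165982173
green 56 [ 0.44324842 -0.07918634  0.10260755]
votive rim 158 ((481.7684326171875, -94.3927993774414), 31.894182205200195) 0.16563806492462602 [ 0.45013521 -0.12486831  0.15015007] [ 0.5133121  -0.0638388   0.16563806]
purple ((338.54193115234375, -34.41441345214844), 30.288606643676758) 0.06542743012541365
seam
cork ((526.0867919921875, 48.22832489013672), (134.6932373046875, 154.43003845214844), 79.71695709228516) 0.10095252255481243
scene caddy ((514.3323364257812, -19.024871826171875), (293.7647705078125, 176.0391082763672), 79.57951354980469) 0.09829116183096326
green 0 0
votive rim 173 ((483.1309814453125, -96.64186096191406), 33.334991455078125) 0.16292514882148543 [ 0.45208516 -0.12916161  0.15005997] [ 0.51630814 -0.06388953  0.16292515]
purple ((339.2762451171875, -36.74366760253906), 32.978233337402344) 0.06084952294561965
seam
cork ((522.3870239257812, 50.39255905151367), (135.7332000732422, 150.70123291015625), 79.76652526855469) 0.0977056096035859
```

View pics/topcrop.png

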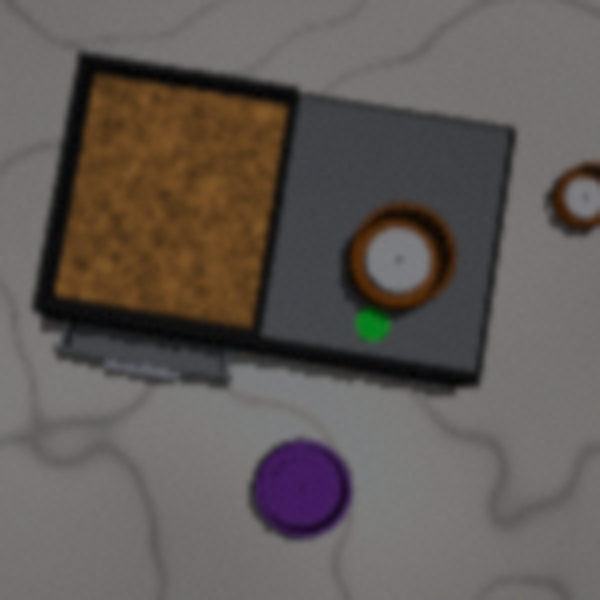

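{"method": "servo_tool", "body": {
  "steps": [
    [0, 0, 0, 4.7, 3.2, 0, 4.0],
    [0, 0, 0, 4.7, 3.2, 0, 4.0],
    [0, 0, 0, 4.7, 3.2, 0, 4.0],
    [0, 0, 0, 4.7, 3.2, 0, 4.0],
    [0, 0, 0, 4.7, 3.2, 0, 4.0],
    [0, 0, 0, 4.7, 3.2, 0, 4.0],
    [0, 0, 0, 4.7, 3.2, 0, 4.0],
    [0, 0, 0, 4.7, 3.2, 0, 4.0]
  ]
}}

```text
t: 1.1
tool_pos: [0.446, 0.2464, 0.2531]
tool_rot: [[0.973, -0.23, -0.0], [-0.23, -0.973, 0.0], [-0.0, -0.0, -1.0]]
ft_force: [0.3, -0.0, 0.2]
grip_width: 0.0402
```

{"method": "servo_tool", "body": {
  "steps": [
    [0, 0, 0, 1.4, 5, 0, 4.0],
    [0, 0, 0, 1.4, 5, 0, 4.0],
    [0, 0, 0, 1.4, 5, 0, 4.0],
    [0, 0, 0, 1.4, 5, 0, 4.0],
    [0, 0, 0, 1.4, 5, 0, 4.0],
    [0, 0, 0, 1.4, 5, 0, 4.0],
    [0, 0, 0, 1.4, 5, 0, 4.0],
    [0, 0, 0, 1.4, 5, 0, 4.0]
  ]
}}

```text
t: 2.1
tool_pos: [0.4615, -0.1687, 0.2531]
tool_rot: [[0.973, -0.231, -0.0], [-0.231, -0.973, 0.0], [-0.0, -0.0, -1.0]]
ft_force: [0.7, -0.7, -0.5]
grip_width: 0.0398
```

{"method": "servo_tool", "body": {
  "steps": [
    [0, 0, 10, 0, 0, 0, 4.0],
    [0, 0, 10, 0, 0, 0, 4.0],
    [0, 0, 10, 0, 0, 0, 4.0],
    [0, 0, 10, 0, 0, 0, 4.0],
    [0, 0, 10, 0, 0, 0, 4.0],
    [0, 0, 10, 0, 0, 0, 4.0],
    [0, 0, 10, 0, 0, 0, 4.0],
    [0, 0, 10, 0, 0, 0, 4.0]
  ]
}}

```text
t: 3.1
tool_pos: [0.4617, -0.167, 0.2529]
tool_rot: [[-0.064, -0.998, -0.001], [-0.998, 0.064, 0.0], [-0.0, 0.001, -1.0]]
ft_force: [0.3, 0.1, 0.5]
grip_width: 0.0396
```

{"method": "servo_tool", "body": {
  "steps": [
    [0, 0, 6.5, 0, 0, 0, 4.0],
    [0, 0, 0, 0, -0.7, 0, 4.0],
    [0, 0, 0, 0, 0, 4, 4.0],
    [0, 0, 0, 0, 0, 4, 4.0],
    [0, 0, 0, 0, 0, 0, 4.0]
  ]
}}

```text
t: 3.72
tool_pos: [0.4673, -0.168, 0.17]
tool_rot: [[-0.169, -0.986, -0.007], [-0.986, 0.169, 0.001], [0.0, 0.007, -1.0]]
ft_force: [-1.3, -0.4, 0.9]
grip_width: 0.0398
```

```bash
cat >> h.py <<'E'
O=np.array([.5135,-.0197]);a=np.deg2rad(-10.2);Rc=np.array([[np.cos(a),-np.sin(a)],[np.sin(a),np.cos(a)]])
def cad(p): p=np.asarray(p);return (p[...,:2]-O)@Rc
E
python3 - <<'E'
from h import *
from rig import state,capture
s=state();print(s['t'],cad(s['tool_pos']),s['tool_pos'],s['ft_force'])
ims=[]
for n in['scene','top','wrist']:
    c=capture(n);pickle.dump(c,open(n+'1.pkl','wb'));ims.append(c['color'])
ims[0]=ims[0][130:290,120:333];ims[1]=ims[1][130:290,180:393]
cv2.imwrite('pics/m1.png',np.hstack([cv2.resize(x,(400,300),interpolation=cv2.INTER_CUBIC) for x in ims[:2]]))
cv2.imwrite('pics/w1.png',ims[2])
E
```

```text
3.725 [-0.01916228 -0.1541752 ] [ 0.46733849 -0.16804521  0.16997323] [-1.27190103 -0.43942903  0.90771963]
```

View pics/m1.png

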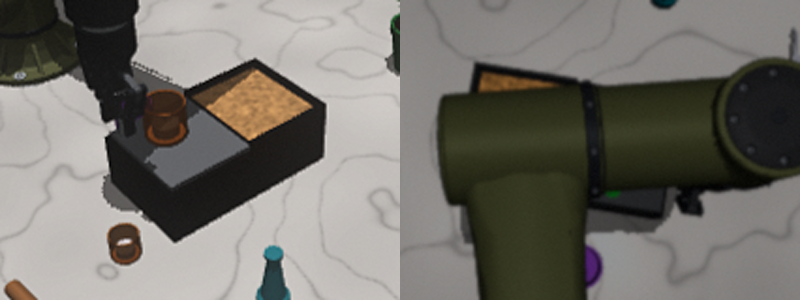

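View pics/w1.png

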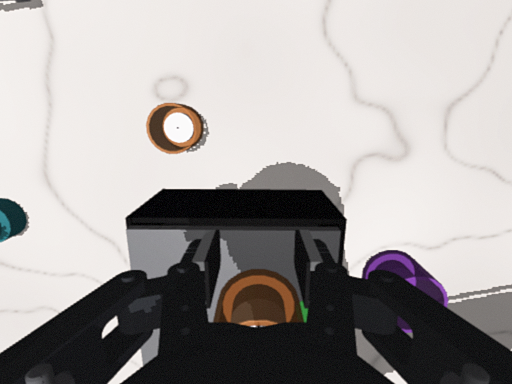

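The fingers straddle the votive's centre line, with votive px 258 between the fingers at 215 and 300. Next I descend.

{"method": "servo_tool", "body": {
  "steps": [
    [0, 0, 0, 0, 0, 2, 4.0],
    [0, 0, 0, 0, 0, 1.5, 4.0],
    [0, 0, 0, 0, 0, 0, 4.0]
  ]
}}

```text
t: 4.25
tool_pos: [0.468, -0.1682, 0.1367]
tool_rot: [[-0.171, -0.985, -0.003], [-0.985, 0.171, 0.0], [0.0, 0.003, -1.0]]
ft_force: [0.0, -0.4, 0.2]
grip_width: 0.0401
```

```bash
python3 - <<'E'
from h import *
from rig import state,capture
s=state();print(s['t'],cad(s['tool_pos']),s['tool_pos'],s['ft_force'])
c=capture('scene');P,ok=cloud(c);q=cad(P)
m=ok&(abs(q[...,0]+.02)<.06)&(abs(q[...,1]+.154)<.03)&(P[...,2]>.105)
print(m.sum(),np.percentile(P[m][:,2],[0,1,5,20]))
cv2.imwrite('pics/s2.png',cv2.resize(c['color'][130:250,150:310],(800,600),interpolation=cv2.INTER_CUBIC))
E
```

```text
4.25 [-0.01851448 -0.15422848] [ 0.46796662 -0.16821236  0.13669387] [ 0.00295058 -0.44216904  0.2453912 ]
3913 [0.11434091 0.12540605 0.16259459 0.25442551]
```

View pics/s2.png

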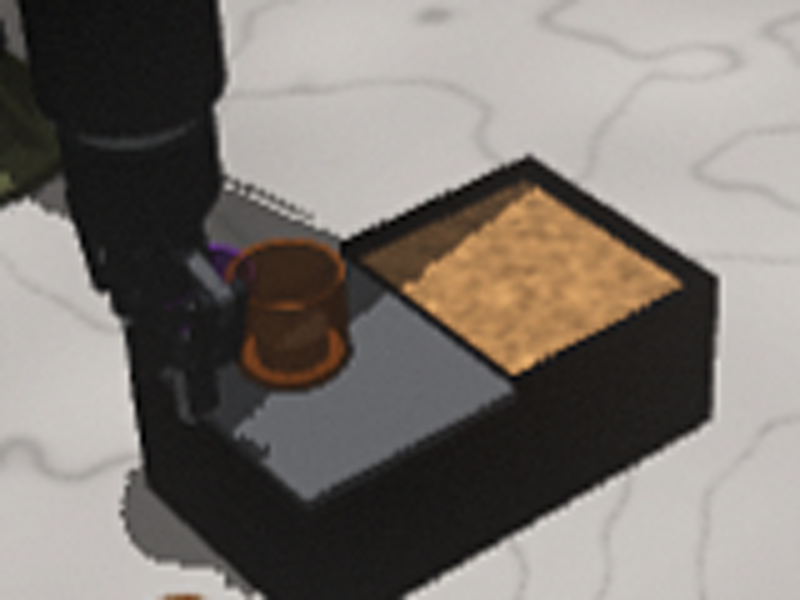

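{"method": "servo_tool", "body": {
  "steps": [
    [0, 0, 0, -1, 0, 0.3, 4.0],
    [0, 0, 0, -1, 0, 0, 4.0],
    [0, 0, 0, -0.7, 0, 0, 4.0],
    [0, 0, 0, -0.5, 0, 0, 4.0],
    [0, 0, 0, -0.5, 0, 0, 4.0],
    [0, 0, 0, -0.5, 0, 0, 4.0],
    [0, 0, 0, -0.5, 0, 0, 4.0],
    [0, 0, 0, -0.5, 0, 0, 4.0]
  ]
}}

```text
t: 5.3
tool_pos: [0.4777, -0.1169, 0.1354]
tool_rot: [[-0.171, -0.985, 0.0], [-0.985, 0.171, -0.0], [0.0, -0.0, -1.0]]
ft_force: [0.7, -1.0, -0.7]
grip_width: 0.0402
```

```bash
cat > look.py <<'E'
import sys
from h import *
from rig import state,capture
s=state();print(s['t'],cad(s['tool_pos']),s['tool_pos'],s['ft_force'])
c=capture('scene')
cv2.imwrite(sys.argv[1],cv2.resize(c['color'][130:250,150:310],(800,600),interpolation=cv2.INTER_CUBIC))
E
python3 look.py pics/s3.png
```

```text
5.3 [-0.01800328 -0.10203593] [ 0.47771224 -0.11693521  0.13542996] [ 0.70256966 -0.96335498 -0.65373627]
```

View pics/s3.png

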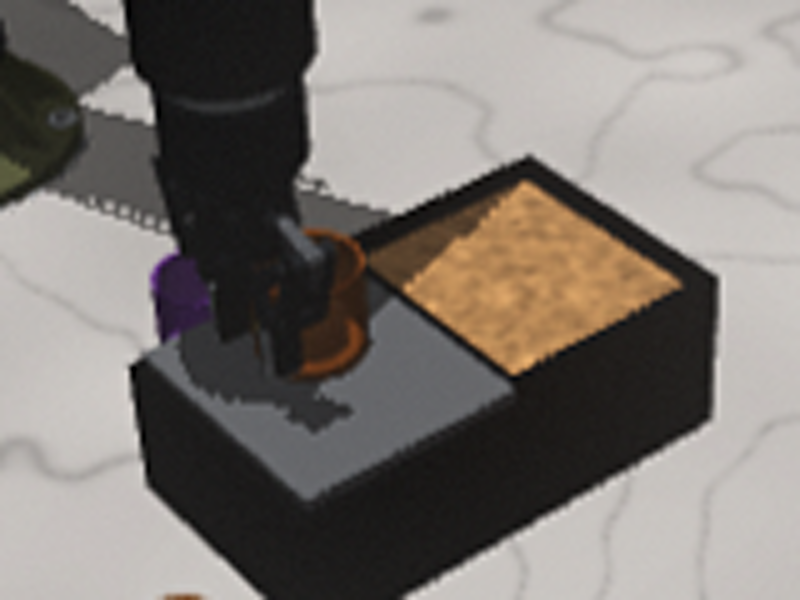

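The fingers are against the cup and it slides upright at about 1 N, so I continue.

{"method": "servo_tool", "body": {
  "steps": [
    [0, 0, 0, -0.6, 0, 0, 4.0],
    [0, 0, 0, -0.6, 0, 0, 4.0],
    [0, 0, 0, -0.6, 0, 0, 4.0],
    [0, 0, 0, -0.6, 0, 0, 4.0],
    [0, 0, 0, -0.6, 0, 0, 4.0],
    [0, 0, 0, -0.6, 0, 0, 4.0],
    [0, 0, 0, -0.6, 0, 0, 4.0],
    [0, 0, 0, -0.6, 0, 0, 4.0]
  ]
}}

```text
t: 6.35
tool_pos: [0.486, -0.0694, 0.1354]
tool_rot: [[-0.171, -0.985, 0.0], [-0.985, 0.171, -0.0], [0.0, -0.0, -1.0]]
ft_force: [-0.4, -1.4, 1.3]
grip_width: 0.0398
```

```bash
python3 look.py pics/s4.png
```

```text
6.35 [-0.01829344 -0.05377891] [ 0.48597225 -0.06938948  0.13537928] [-0.37579496 -1.39563328  1.2953136 ]
```

View pics/s4.png

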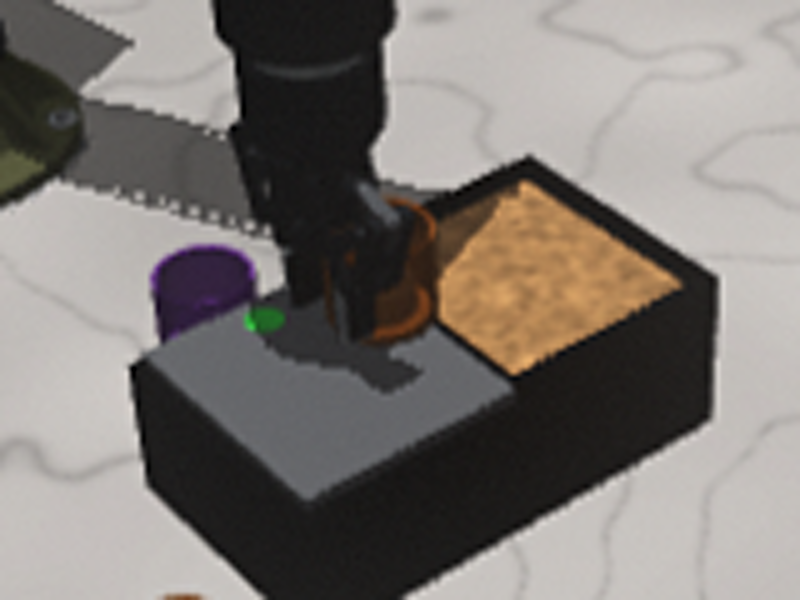

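{"method": "servo_tool", "body": {
  "steps": [
    [0, 0, 0, -0.5, 0, 0, 4.0],
    [0, 0, 0, -0.5, 0, 0, 4.0],
    [0, 0, 0, -0.5, 0, 0, 4.0],
    [0, 0, 0, -0.5, 0, 0, 4.0],
    [0, 0, 0, -0.5, 0, 0, 4.0],
    [0, 0, 0, -0.5, 0, 0, 4.0],
    [0, 0, 0, -0.5, 0, 0, 4.0],
    [0, 0, 0, -0.5, 0, 0, 4.0]
  ]
}}

```text
t: 7.4
tool_pos: [0.4926, -0.0299, 0.135]
tool_rot: [[-0.171, -0.985, -0.0], [-0.985, 0.171, 0.0], [-0.0, 0.0, -1.0]]
ft_force: [-0.5, -0.9, -0.2]
grip_width: 0.0404
```

```bash
python3 look.py pics/s5.png
```

```text
7.4 [-0.0187281  -0.01368292] [ 0.49264485 -0.02985021  0.13501816] [-0.45008104 -0.85893486 -0.21757264]
```

View pics/s5.png

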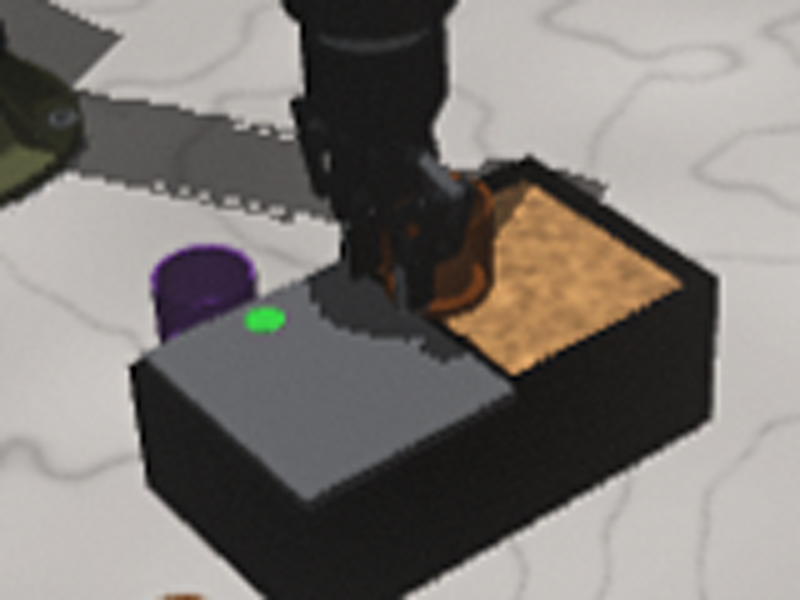

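{"method": "servo_tool", "body": {
  "steps": [
    [0, 0, 0, -0.5, 0, 0, 4.0],
    [0, 0, 0, -0.5, 0, 0, 4.0],
    [0, 0, 0, -0.6, 0, 0, 4.0],
    [0, 0, 0, -0.6, 0, 0, 4.0],
    [0, 0, 0, -0.6, 0, 0, 4.0],
    [0, 0, 0, -0.6, 0, 0, 4.0],
    [0, 0, 0, -0.5, 0, 0, 4.0],
    [0, 0, 0, -0.4, 0, 0, 4.0]
  ]
}}

```text
t: 8.45
tool_pos: [0.5001, 0.0123, 0.1353]
tool_rot: [[-0.171, -0.985, -0.0], [-0.985, 0.171, -0.0], [0.0, 0.0, -1.0]]
ft_force: [-0.2, 0.1, -0.7]
grip_width: 0.0401
```

```bash
python3 look.py pics/s6.png
```

```text
8.45 [-0.01886047  0.02915866] [0.50010117 0.01233772 0.13529225] [-0.17491269  0.09749491 -0.65148829]
```

View pics/s6.png

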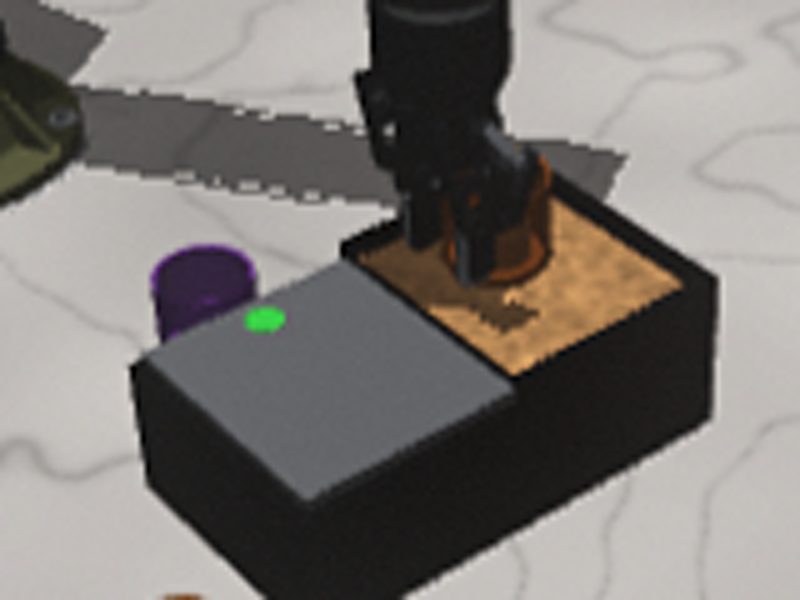

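The votive stands wholly on the cork. I'll back off, lift, close the fingers and move over the spot.

{"method": "servo_tool", "body": {
  "steps": [
    [0, 0, 0, 1, 0, 0, 4.0],
    [0, 0, 0, 2, 0, 0, 4.0],
    [0, 0, 0, 2, 0, -2, 4.0],
    [0, 0, 0, 2, 1, -2, 0],
    [0, 0, 0, 2, 1, 0, 0],
    [0, 0, 0, 1, 1, 0, 0],
    [0, 0, 0, 0, 0.9, 0, 0],
    [0, 0, 0, 0, 0, 0, 0]
  ]
}}

```text
t: 9.5
tool_pos: [0.4441, -0.0796, 0.175]
tool_rot: [[-0.17, -0.985, 0.0], [-0.985, 0.17, 0.0], [-0.0, -0.0, -1.0]]
ft_force: [-0.0, 0.9, 0.5]
grip_width: 0.0
```

```bash
cat > look2.py <<'E'
import sys
from h import *
from rig import state,capture
i=sys.argv[1]
s=state();print(s['t'],cad(s['tool_pos']),s['tool_pos'],s['ft_force'],s['grip_width'])
cs=[capture(n) for n in('scene','top')]
for c,n in zip(cs,('scene','top')):
    P,ok=cloud(c);q=cad(P)
    v=ok&(abs(q[...,0])<.077)&(abs(q[...,1]-.068)<.068)&(P[...,2]>.13)&(P[...,2]<.18)
    if v.sum()>10:
        r=cv2.minEnclosingCircle((q[v]*1000).astype(np.float32));print(n,'votive',v.sum(),r,P[v][:,2].max())
cv2.imwrite(f'pics/l{i}.png',np.hstack([cv2.resize(x,(400,300),interpolation=cv2.INTER_CUBIC) for x in (cs[0]['color'][130:250,150:310],cs[1]['color'][140:260,190:350])]))
E
python3 look2.py 7
```

```text
9.5 [-0.05772694 -0.07120732] [ 0.44407567 -0.07955937  0.17503892] [-0.02640517  0.90553273  0.53708945] 3.505741951239568e-05
scene votive 365 ((-18.772722244262695, 64.3872299194336), 34.9710807800293) 0.160026259948808
top votive 119 ((-18.641740798950195, 65.58770751953125), 31.45579719543457) 0.16585524722185252
```

View pics/l7.png

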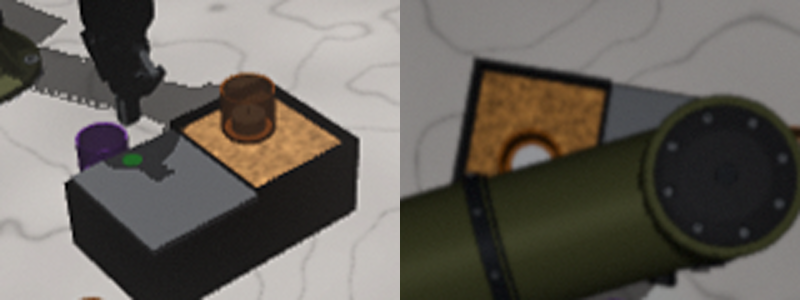

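The votive is upright on the deck at caddy (-19, 65) mm, and the closed fingers are over the green spot. Next is the press.

{"method": "servo_tool", "body": {
  "steps": [
    [0, 0, 0, 0, 0, 2, 0],
    [0, 0, 0, 0, 0, 1.8, 0],
    [0, 0, 0, 0, 0, 0.8, 0],
    [0, 0, 0, 0, 0, 0.2, 0],
    [0, 0, 0, 0, 0, 0, 0]
  ]
}}

```text
t: 10.22
tool_pos: [0.4447, -0.0799, 0.1276]
tool_rot: [[-0.171, -0.985, 0.0], [-0.985, 0.171, -0.0], [0.0, -0.0, -1.0]]
ft_force: [-0.8, -0.5, -0.5]
grip_width: 0.0003
```

{"method": "servo_tool", "body": {
  "steps": [
    [0, 0, 0, 0, 0, 0.2, 0],
    [0, 0, 0, 0, 0, 0.2, 0],
    [0, 0, 0, 0, 0, 0, 0]
  ]
}}

```text
t: 10.6
tool_pos: [0.4445, -0.0799, 0.1232]
tool_rot: [[-0.171, -0.985, -0.0], [-0.985, 0.171, -0.0], [0.0, 0.0, -1.0]]
ft_force: [-0.9, -0.2, -0.6]
grip_width: -0.0001
```

{"method": "servo_tool", "body": {
  "steps": [
    [0, 0, 0, 0, 0, 0.2, 0],
    [0, 0, 0, 0, 0, 0.2, 0],
    [0, 0, 0, 0, 0, 0.1, 0],
    [0, 0, 0, 0, 0, 0, 0]
  ]
}}

```text
t: 11.1
tool_pos: [0.4447, -0.0799, 0.1193]
tool_rot: [[-0.171, -0.985, 0.001], [-0.985, 0.171, -0.0], [0.0, -0.001, -1.0]]
ft_force: [-2.2, 1.0, 5.4]
grip_width: 0.0002
```

{"method": "servo_tool", "body": {
  "steps": [
    [0, 0, 0, 0, 0, 0.2, 0],
    [0, 0, 0, 0, 0, 0.1, 0],
    [0, 0, 0, 0, 0, 0, 0]
  ]
}}

```text
t: 11.48
tool_pos: [0.4448, -0.0799, 0.1164]
tool_rot: [[-0.171, -0.985, 0.001], [-0.985, 0.171, -0.0], [0.0, -0.001, -1.0]]
ft_force: [-3.1, 0.8, 6.5]
grip_width: -0.0001
```

{"method": "servo_tool", "body": {
  "steps": [
    [0, 0, 0, 0, 0, -2, 0],
    [0, 0, 0, 0, 0, -5, 0],
    [0, 0, 0, 0, 0, -5, 0],
    [0, 0, 0, 0, 0, -4, 0],
    [0, 0, 0, 0, 2, 0, 0],
    [0, 0, 0, 0, 3, 0, 0],
    [0, 0, 0, 0, 3, 0, 0],
    [0, 0, 0, 0, 0, 0, 0]
  ]
}}

```text
t: 12.48
tool_pos: [0.365, -0.066, 0.2761]
tool_rot: [[-0.17, -0.985, 0.003], [-0.985, 0.17, 0.001], [-0.002, -0.003, -1.0]]
ft_force: [0.7, 0.3, -0.0]
grip_width: -0.0001
```

```bash
python3 look2.py 8; python3 - <<'E'
from h import *
from rig import capture
a=pickle.load(open('scene0.pkl','rb'));c=capture('scene')
d=cv2.absdiff(a['color'],c['color']).max(-1)
for n,(x,y) in dict(pot=(535,230),rake=(245,490),spout=(415,440)).items():
    u,v=int(x*.64),int(y*.64);print(n,d[v-30:v+30,u-30:u+30].mean())
P,ok=cloud(c);q=cad(P);m=ok&(q[...,0]>-.085)&(q[...,0]<.08)&(q[...,1]<-.02)&(q[...,1]>-.12)&(P[...,2]>.1)&(P[...,2]<.175)
print('lid slope',np.polyfit(q[m][:,0],P[m][:,2],1),P[m][:,2].max())
E
```

```text
12.475 [-0.13794155 -0.07184613] [ 0.36501567 -0.0659833   0.27613422] [ 0.71904766  0.33814319 -0.02554656] -7.394269615495496e-05
scene votive 359 ((-18.26748275756836, 63.25397872924805), 33.612003326416016) 0.159225321338181
top votive 197 ((-19.21980857849121, 65.16449737548828), 31.768415451049805) 0.1647448275191295
pot 3.5833333333333335
rake 4.535
spout 4.4783333333333335
lid slope [-0.44665024  0.13465271] 0.16426177472712475
```

View pics/l8.png

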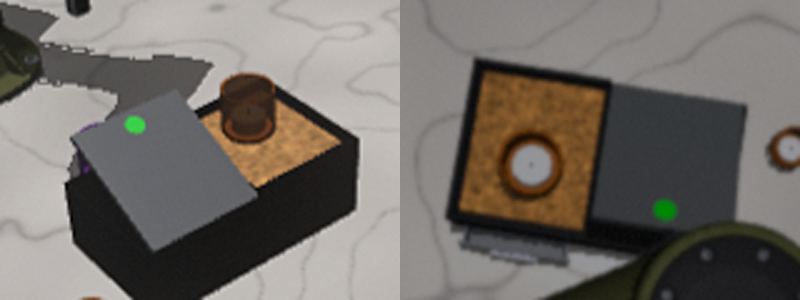

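The lid is up at a slope of 0.447, which is about 0.42 rad. The votive is upright on the deck at caddy (-19, 65) mm, the hand is clear, and nothing else has moved. I'm handing in.

```bash
python3 -c "
from rig import hand_in
hand_in()"
```

```text
the job is handed in; nothing more can be done
```

I pushed the votive along the lid onto the cork deck with both fingers, using about 1 N. I then pressed the green spot about 5.6 mm down at about 6.5 N and took the hand away, and the lid sprang up. The job was handed in at about 12.5 s, well inside the 51 s limit.

Last checks, all from camera images just before handing in:
- **Lid:** it stands ajar at about 0.42 rad.
- **Votive:** it stands upright at caddy x ≈ -19 mm, y ≈ 63 mm by the scene camera and 65 mm by the top camera. The two cameras put its rim height at 159 and 165 mm (159 mm expected). They had differed by a few mm in height from the start, so I took that as calibration error.
- **Pot, rake and spout:** there was no visible change from the first picture. I compared brightness only and did not measure their positions.
- **Hand:** it is clear of everything, at about zero force.

No check failed.

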